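# Dispense one gasket into the open clamp kit

## Robot

A 6-joint arm with a two-finger parallel gripper is mounted at the origin on a cart in front of the work surface, level with it; the furniture and walls round the work are solid. World frame = base frame: x ahead of the robot, y to its left, z up, the work surface at z = 0. Lengths are in m, angles in rad, forces in N, time in s.
With the tool pointing down it reaches from about 0.35 to 0.775 m from the base axis. Payload 5.5 kg.
Tool frame: the origin (TCP) lies midway between the tips of the shut fingers; the grasp point (between the pads) lies grip_point_offset behind it (grip_point_offset is the distance from the TCP to the grasp point, in m); z points along the fingers, y is the direction in which the jaws open and shut (so a half turn about z gives the same grasp; the last joint's range is limited). The gripper opens to 85 mm and grips with 20 to 120 N. Pads are 22 mm wide; open, the fingers measure 114 mm over their backs; the gripper's body (76 mm by 85 mm) begins 54 mm behind the grasp point. The pads swing forward as they close: fully open they stand 13 mm farther back than shut.
Start: joints at [-0.14, 0.313, 0.046, 1.304, 0, 1.431], TCP at [0.575, -0, 0.231] pointing down, gripper open.
Joint ranges: [-2.76, 2.76], [-0.86, 1.69], [-1.03, 1.26], [-2.2, 2.34], [-1.47, 1.5], [-3.14, 3.14]. Speed limits (rad/s): [2.57, 2.57, 3.14, 3.14, 3.14, 3.14].

## Interface

Orientations are given as a unit quaternion [w, x, y, z].
In Python, from workcell import * gives the robot as it stands.
- The arm moves only by the tool send_rows, never from a script. Its argument "series" is one flat list of numbers, 7 for each row, row after row: the shift along the tool's x, y, z in cm, then the turn, a rotation vector about the tool's x, y, z in degrees, then the opening, from 0 (shut) to 1 (fully open). A call has 1 to 10 rows; each row is the pose to reach, as a shift and turn from the pose commanded when the call began, along the tool's axes at that moment; what a row does not reach only later rows make up. A row lasts 1/12 s, in which the tool goes at most 41.7 mm and 7.16 degrees, less where a joint would pass 70% of its speed; a pose out of reach is approached as far as the arm can. A call with a gripper value outside its range is refused whole. The fingers move at their own pace and stop on an object; "newtons" is the grip in N (left out, the last holds). Time passes only in rows, so rows that repeat a pose let the fingers close. It gives the time, the measured TCP pose, the force and the opening at its end, in the units of the state.
- get_state(): the state, without advancing time (a new reading comes with each control period).
- read_camera(name): name is "scene" or "side" or "wrist"; returns the picture (400x640x3 uint8, blue, green, red); there is no depth.
- camera_info(name): a dict with "K" (3x3 intrinsics, pixels), "xyz" and "attitude" of the camera in the world. Camera axes: x right, y down, z forward; pixel columns grow to the right and rows downward; lengths in m; the calibration is good to about 2 mm. A picture is of the moment at which its call begins: read the wrist's pose just before it. camera_info takes no time and is no camera call; for the wrist camera it gives the pose at the moment of the call.
- hand_in(): hands the job in, once; it reports no verdict.
Trained networks look in the newest picture that a camera, given by its name, has taken for a name from the list of things; names that differ only in an ending like _2 or _b are one class to them, and where a whole thing is asked for, a point or a joint stands for the part that bears it (a point fixed in the world has none). Each returns a list of dicts, best first, with "p" (0 to 1); they miss things now and then, are a little off and sometimes report something else, mostly with a low value. They report only what shows in the picture. A call takes as long as a camera call.
- silhouettes(camera, label): "pixels" (400x640 bool, what is visible of it) and "box" ([left, top, width, height] in pixels, round what is visible of it).
The state is a dict: "clock": time; "joint_pos": joint angles; "qvel": joint speeds; "tau": joint torques, N m; "tcp_pos": TCP position; "orientation": TCP orientation; "wrist_force": force on the tool from outside, world axes, zero at the start; "ft_torque": the same for the moment, N m; "finger_gap": finger opening in m.
Only numpy, scipy, OpenCV 4.12 (cv2) and the standard library are available. Lean on these libraries where they do the work, as an engineer would, in place of code of your own. Each camera call takes 0.05 s, during which the arm holds its last target. There are 200 camera calls.

## Task

Press the red plunger of the gasket dispenser all the way in, once, and let it spring back out, so that a single orange gasket comes out onto the landing plate; then nudge that gasket off the side of the plate into the blue tray that has a clamp but no gasket yet, so that it lies flat on the tray's floor. Only push with the fingertips: do not pick anything up, and leave the gaskets in the magazine, the contents of both trays and the things standing around where they are.

Things in the scene. Friction and masses are not known exactly. Their poses are not given: they have to be found in the camera images.
- dispenser: Gasket dispenser screwed to the table. Origin: on the table under the axis of its magazine; y is the way the plunger moves and gaskets come out, x points to one side, z up. Aluminium base 74 wide (x), from y = -74 to +104 mm; its top, the deck on which gaskets slide, is 16 mm above the table.
- magazine (a point): Centre of the magazine's mouth, 66 mm above the dispenser's origin: short clear tube with square mounting plates, 72 x 70 mm, standing from 28 to 69 mm high over the deck's channel. It holds four orange gaskets; the bottom one lies on the deck and leaves below the magazine's edge, at y = +35 mm in the dispenser's frame.
- landing (a point): Middle of the landing plate, on its surface 16 mm above the table, 66 mm in +y from the magazine axis; axes as the dispenser's. Plate 64 long (y), 88 wide (x, 44 mm to each side). An end stop, its face 33 mm in +y from this point, rises 11 mm over the plate. Both sides are open and overhang the trays' near walls, ending 4 mm past their inner faces.
- plunger (a joint): Plunger travel in m: 0 = out (rest), 0.070 = fully home; slides along the dispenser's +y. Spring: about 2 N at rest, 6 N home; returns by itself. Its 8 mm thick blade pushes the bottom gasket out; at full stroke that gasket lies wholly on the landing plate, its middle about 64 mm from the magazine axis. With the plunger back out the next gasket drops onto the deck.
- plunger_pad (a point): Middle of the outer face of the plunger's round red pad, 37 mm dia, facing the dispenser's -y; 38 mm above the table, 133 mm from the magazine axis at rest; moves with the plunger. The pad sits on an upright steel plate 48 mm wide, from 16 to 58 mm high. It is pressed level, along +y.
- gasket_1: The bottom gasket of the stack, the one to be dispensed: orange ring, 50 outer dia x 9 thick, about 20 g. Origin: centre of its underside; z is its axis.
- gasket_2: Gasket number 2 of the stack from below, same kind; stays in the magazine.
- gasket_3: Gasket number 3 of the stack from below, same kind; stays in the magazine.
- gasket_4: Gasket number 4 of the stack from below, same kind; stays in the magazine.
- tray_open: Blue kit tray that holds a clamp but no gasket yet: 90 (x) x 177 (y) x 12 high, walls and floor 2 mm thick. Origin: centre of its underside; axes parallel to the dispenser's. Fixed on the dispenser's +x or -x side, its middle 83 mm from the magazine axis in x and 13.5 mm in +y. Its +y end, beside the landing plate, is empty; the clamp lies in the other end.
- tray_done: The other kit tray, of the same make, on the other side; it already holds a clamp and an orange gasket. Origin and axes likewise.
- clamp_open: Steel clamp lying flat in tray_open, 67x98x18; origin: centre of its underside.
- clamp_done: Steel clamp lying flat in tray_done, 67x98x18.
- gasket_kitted: Orange gasket lying flat in tray_done, 50 dia x 9; origin: centre of its underside.
- spool: Bystander: steel spool piece, a tube with a ferrule at each end, 51 dia x 90 tall, standing upright; sizes in mm; origin: centre of its underside.
- tin: Bystander: flat green tin, 69x97x22 mm; origin: centre of its underside.
- valve: Bystander: small ball valve with blue lever, 40x130x62 mm; origin: centre of its underside.
- spanner: Bystander: combination spanner lying flat, 23x166x8 mm; origin: centre of its underside.
- sightglass: Bystander: sight glass between two flanges, 64 dia x 80 tall, standing upright; sizes in mm; origin: centre of its underside.
- gauge: Bystander: round white gauge with brass tee, 107x68x31 mm; origin: centre of its underside.
- tape: Bystander: roll of masking tape lying flat, 86 dia x 24 mm; origin: centre of its underside.

How it is judged:
On the way, in this order (a step that is already met when the one before it is completed fails the run):
1. the plunger is pressed home and the bottom gasket is out on the landing plate (value of joint plunger above 0.065 m and x of gasket_1 in the frame of dispenser between -0.035 and 0.035 m and y of gasket_1 in the frame of dispenser above 0.058 m and height (world z) of gasket_1 above 0.013 m), for 0.05 s.
2. the plunger is back out and the gasket still lies on the landing plate (value of joint plunger below 0.004 m and x of gasket_1 in the frame of dispenser between -0.035 and 0.035 m and y of gasket_1 in the frame of dispenser above 0.058 m and height (world z) of gasket_1 above 0.013 m), for 0.1 s.
At the end, for the whole second after the job is handed in: The dispensed gasket rests still inside the tray that had none, flat on its floor (within 0.1 rad, underside within 5 mm of the tray's underside), the plunger is fully out (within 4 mm) and the other three gaskets are in the magazine (within 12 mm of its axis) (x of gasket_1 in the frame of tray_open between -0.043 and 0.043 m and y of gasket_1 in the frame of tray_open between -0.088 and 0.088 m and z of gasket_1 in the frame of tray_open below 0.005 m and angle between gasket_1's own z axis and vertical below 0.1 rad and linear speed of gasket_1 below 0.01 m/s and value of joint plunger below 0.004 m and horizontal distance between each of gasket_2, gasket_3, gasket_4 and dispenser below 0.012 m); the robot touches nothing.
It fails at once if a second gasket leaves the magazine, or one is taken out at the top (not (horizontal distance between gasket_2 and dispenser below 0.012 m) or not (horizontal distance between gasket_3 and dispenser below 0.012 m) or not (horizontal distance between gasket_4 and dispenser below 0.012 m) or height (world z) of gasket_2 above 0.04 m or height (world z) of gasket_3 above 0.049 m or height (world z) of gasket_4 above 0.058 m).
It fails at once if the dispensed gasket is lifted or carried instead of pushed (height (world z) of gasket_1 above 0.036 m).
It fails at once if a clamp or the gasket of the finished kit is shifted by more than 15 mm (distance of any of clamp_open, clamp_done, gasket_kitted from where it was at the start of the episode above 0.015 m).
It fails at once if a bystander is shifted by more than 20 mm (distance of any of spool, tin, valve, spanner, sightglass, gauge, tape from where it was at the start of the episode above 0.02 m).
It also fails if it takes over 51 s, if anything falls off the work surface, if the arm or the gripper's body presses on something with over 40 N, if the wrist force passes 120 N, or if a joint passes its speed limit or range.

## Working session

There is one attempt and no reset: what is moved stays moved. The work goes in short steps, Python scripts to look and compute and a tool call to move; the robot and the scene stay as the last step left them, time stands still between calls to the robot, and variables do not carry over. Pictures are saved under pics/ and viewed, about 8 in all and at most 12, crops included, and the job is handed in when it is done.

Besides the shell and the picture viewer there is one more tool, called after "Emit:" as name(argument=value, ...), one argument or row to a line, values as JSON. send_rows: Moves the arm, as the interface text tells. Its arguments: {"type":"object","properties":{"series":{"type":"array"},"newtons":{"type":"number"}},"required":["series"]}

```bash
ls; mkdir -p pics
python3 - <<'E'
from workcell import *
import cv2,numpy as np
s=get_state();print(s)
a=read_camera("scene");b=read_camera("side")
cv2.imwrite("pics/scene.png",a);cv2.imwrite("pics/side.png",b)
for c in("scene","side","wrist"):print(c,camera_info(c))
for n in("plunger_pad","magazine","dispenser","tray_open","clamp_open","gasket_1","spool","sightglass"):
  for c in("scene","side"):
    for d in silhouettes(c,n)[:4]:
      ys,xs=np.nonzero(d["pixels"]);print(n,c,round(d["p"],2),d["box"],xs.mean().round(1),ys.mean().round(1))
E
```

```text
pics
{'clock': 0.0, 'joint_pos': array([-1.39600344e-01,  3.14007666e-01,  4.49385181e-02,  1.30356842e+00,
       -1.69296636e-06,  1.43118555e+00]), 'qvel': array([-0.00055626,  0.00098435,  0.00017143, -0.00041057,  0.00019678,
        0.00147456]), 'tau': array([-2.90074182e-03, -4.80629075e+01,  2.98531097e+01,  1.95313990e-02,
       -3.83516899e-04, -4.27451073e-05]), 'tcp_pos': array([5.74482792e-01, 6.23354646e-05, 2.30388176e-01]), 'orientation': array([-7.34718218e-04,  7.07102793e-01,  7.07110170e-01, -5.54733755e-04]), 'wrist_force': array([ 0.14401239, -0.65675009, -1.22726239]), 'ft_torque': array([-0.01370524,  0.01845896,  0.02155914]), 'finger_gap': 0.08553445245826384}
scene {'K': array([[430.64124992,   0.        , 312.36702756],
       [  0.        , 430.64124992, 199.80088205],
       [  0.        ,   0.        ,   1.        ]]), 'xyz': array([ 0.14111725, -0.79098284,  0.92169914]), 'attitude': array([-0.3831335 ,  0.88521953, -0.24490991,  0.09805219])}
side {'K': array([[365.62528274,   0.        , 322.85464182],
       [  0.        , 365.62528274, 197.542698
[... 918 characters left out ...]
nser side 0.63 [286.4, 196.2, 47.3, 38.2] 311.0 214.9
dispenser side 0.15 [268.4, 213.3, 16.1, 4.8] 276.3 214.0
tray_open scene 0.59 [290.8, 185.4, 58.1, 49.9] 320.1 207.7
tray_open side 0.8 [314.9, 196.3, 37.7, 31.6] 333.2 208.4
clamp_open scene 0.73 [312.9, 200.6, 29.1, 24.4] 324.7 214.6
clamp_open scene 0.16 [268.2, 195.8, 58.9, 55.9] 299.3 222.5
clamp_open side 0.63 [323.4, 205.9, 23.6, 16.6] 333.0 212.6
gasket_1 scene 0.52 [292.8, 207.3, 9.3, 4.6] 294.7 209.4
spool scene 0.84 [247.3, 147.2, 16.9, 30.9] 254.9 162.8
spool side 0.68 [272.2, 162.2, 15.3, 27.3] 281.1 174.2
sightglass scene 0.84 [368.2, 177.0, 22.1, 33.6] 378.6 192.9
sightglass side 0.82 [368.7, 183.3, 22.2, 30.0] 378.7 199.5
```

Run:
```python
import cv2
a=cv2.imread("pics/scene.png");cv2.imwrite("pics/scene_c.png",cv2.resize(a[110:310,190:456],(798,600),interpolation=cv2.INTER_CUBIC))
from workcell import *
cv2.imwrite("pics/wrist0.png",read_camera("wrist"))
```

```text
(no output)
```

View pics/scene_c.png

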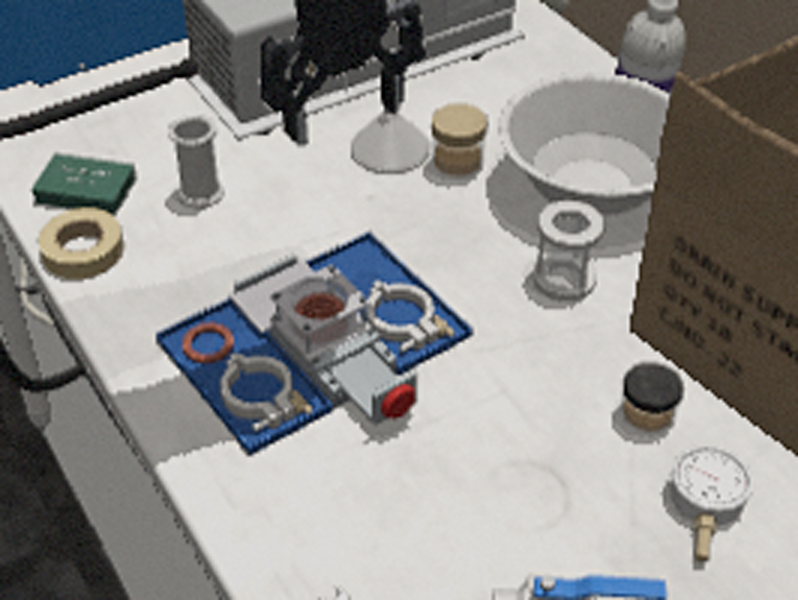

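View pics/wrist0.png

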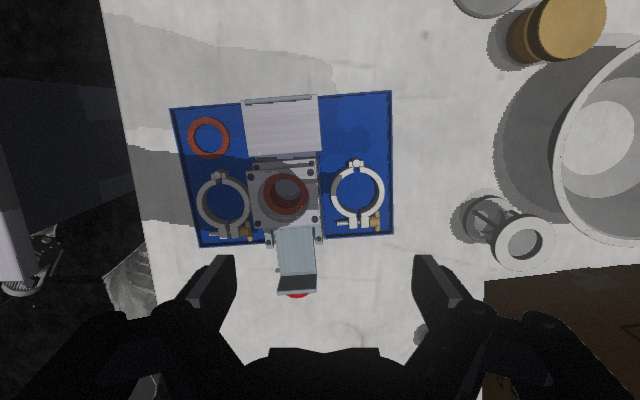

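The wrist view is clear. The dispenser's +y points up in the image (about world +y). The finished kit's gasket, at (208,138), is in the left tray. The open tray is on the right, spanning columns 320–393, with its upper end empty. The plunger pad is at the bottom, around (296,293). Next I'll fit the dispenser pose from the blue outline.

```bash
cat > h.py <<'E'
import numpy as np,cv2
from workcell import *
from scipy.spatial.transform import Rotation as R
def rot(q): return R.from_quat([q[1],q[2],q[3],q[0]]).as_matrix()
def back(ci,uv,z):
    uv=np.atleast_2d(uv).astype(float);K=ci["K"]
    d=np.c_[(uv[:,0]-K[0,2])/K[0,0],(uv[:,1]-K[1,2])/K[1,1],np.ones(len(uv))]@rot(ci["attitude"]).T
    return ci["xyz"]+d*((z-ci["xyz"][2])/d[:,2])[:,None]
def proj(ci,P):
    c=(np.atleast_2d(P)-ci["xyz"])@rot(ci["attitude"]);p=c@ci["K"].T;return p[:,:2]/p[:,2:]
def w(o,yaw,p):
    c,s=np.cos(yaw),np.sin(yaw);p=np.atleast_2d(p);return np.c_[o[0]+c*p[:,0]-s*p[:,1],o[1]+s*p[:,0]+c*p[:,1],p[:,2]]
E
python3 - <<'E'
from h import *
for cam,f in(("wrist","wrist0"),("scene","scene"),("side","side")):
    a=cv2.imread(f"pics/{f}.png");ci=camera_info(cam)
    h=cv2.cvtColor(a,cv2.COLOR_BGR2HSV)
    m=cv2.inRange(h,(105,130,25),(125,255,255))
    roi=np.zeros_like(m)
    x0,y0,x1,y1={"wrist":(150,80,420,260),"scene":(235,180,355,265),"side":(255,185,360,240)}[cam]
    roi[y0:y1,x0:x1]=m[y0:y1,x0:x1]
    ys,xs=np.nonzero(roi);P=back(ci,np.c_[xs,ys],.012)[:,:2]
    r=cv2.minAreaRect((P*1000).astype(np.float32));b=cv2.boxPoints(r)
    print(cam,r);print(b.round(0).tolist())
ci=camera_info("wrist");print("landing uv->z.016",back(ci,[[242,100],[319,95],[321,150],[249,155]],.016).round(3).tolist())
for n in("plunger_pad","gasket_kitted","clamp_open","clamp_done","magazine"):
    for d in silhouettes("wrist",n)[:3]:
        ys,xs=np.nonzero(d["pixels"]);print(n,round(d["p"],2),d["box"],back(ci,[xs.mean(),ys.mean()],.03).round(3))
E
```

```text
wrist ((530.9413452148438, -3.0811386108398438), (254.97833251953125, 176.1453857421875), 4.498942852020264)
[[397.0, 75.0], [411.0, -101.0], [665.0, -81.0], [651.0, 95.0]]
scene ((528.3757934570312, -7.5449981689453125), (255.085205078125, 179.37147521972656), 4.448587417602539)
[[394.0, 72.0], [408.0, -107.0], [662.0, -87.0], [649.0, 92.0]]
side ((527.8967895507812, -9.630195617675781), (258.3568420410156, 185.55442810058594), 4.480058193206787)
[[392.0, 73.0], [406.0, -112.0], [664.0, -92.0], [649.0, 93.0]]
landing uv->z.016 [[0.483, 0.084, 0.016], [0.57, 0.089, 0.016], [0.572, 0.028, 0.016], [0.486, 0.022, 0.016]]
plunger_pad 0.93 [274.1, 226.3, 43.3, 71.3] [[ 0.539 -0.112  0.03 ]]
gasket_kitted 0.75 [185.8, 118.1, 45.3, 42.0] [[0.444 0.043 0.03 ]]
clamp_open 0.68 [329.6, 159.8, 56.2, 68.9] [[ 0.617 -0.028  0.03 ]]
clamp_done 0.65 [197.5, 172.0, 51.7, 70.3] [[ 0.457 -0.04   0.03 ]]
clamp_done 0.33 [274.2, 227.3, 43.5, 70.4] [[ 0.54  -0.111  0.03 ]]
magazine 0.62 [239.3, 92.7, 84.7, 205.1] [[ 0.531 -0.008  0.03 ]]
```

Dispenser pose: origin ≈ (0.531, -0.0175) and yaw 4.49°. The rectangle measures 255×176 mm against the 256×177 mm given. Next I'll shut the fingers, turn with the dispenser and go behind the pad.

Emit:
send_rows(
  series=[-4, -0.7, 0, 0, 0, -2, 0, -8, -1.4, 0, 0, 0, -4.5, 0, -12, -2.1, 0, 0, 0, -4.5, 0, -16, -2.8, 0, 0, 0, -4.5, 0, -18.1, -3.05, 0, 0, 0, -4.5, 0, -18.1, -3.05, 4, 0, 0, -4.5, 0, -18.1, -3.05, 8, 0, 0, -4.5, 0, -18.1, -3.05, 10, 0, 0, -4.5, 0, -18.1, -3.05, 10, 0, 0, -4.5, 0],
  newtons=40,
)

```text
clock: 1.95
tcp_pos: [0.5409, -0.1798, 0.126]
orientation: [-0.005, 0.679, 0.734, -0.001]
wrist_force: [-0.7, -0.0, -1.0]
finger_gap: 0.0005
```

Run:
```python
from h import *
s=get_state();print(s["clock"],s["tcp_pos"],s["orientation"],s["wrist_force"],s["finger_gap"])
a=read_camera("wrist");ci=camera_info("wrist");o=(.531,-.0175);y=.0784
b=a.copy()
for p in([0,-.133,.038],[.024,-.125,.058],[-.024,-.125,.058],[.128,-.075,.012],[-.128,-.075,.012],[.036,.035,.069],[-.036,.035,.069],[.036,-.035,.069],[-.036,-.035,.069],[.044,.098,.016],[-.044,.098,.016],[.128,.102,.012],[-.128,.102,.012]):
    u=proj(ci,w(o,y,p))[0];cv2.drawMarker(b,tuple(int(round(v)) for v in u),(0,255,0),cv2.MARKER_CROSS,9,1)
cv2.imwrite("pics/w1.png",b)
```

```text
1.95 [ 0.54090783 -0.17975308  0.12601612] [-0.00458131  0.67912291  0.73400909 -0.00131942] [-0.68105298 -0.03878691 -0.96585686] 0.00045403706281325814
```

View pics/w1.png

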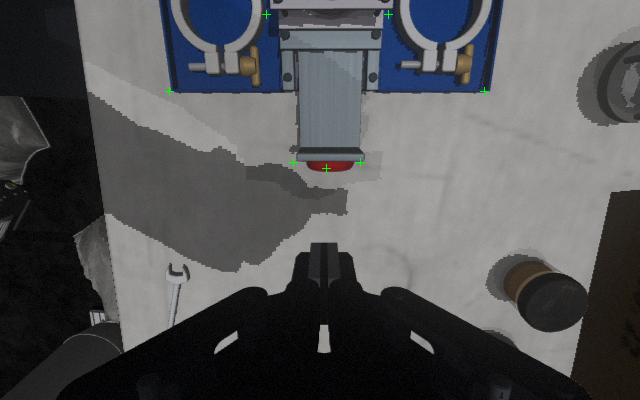

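The fit holds: the crosses sit within about 3 mm of the corners, and the plunger is about 3 mm farther right, at column 330. The path behind the pad looks clear. I'll check where the valve and gauge are before going down.

Run:
```python
from h import *
ci=camera_info("scene")
read_camera("scene")
for n,z in(("valve",.03),("gauge",.015),("spanner",.004)):
    for d in silhouettes("scene",n)[:1]:
        l,t,ww,hh=d["box"];print(n,d["p"],back(ci,[[l,t],[l+ww,t],[l,t+hh],[l+ww,t+hh],[l+ww/2,t+hh/2]],z).round(3).tolist())
```

```text
valve 0.93 [[0.512, -0.321, 0.03], [0.633, -0.394, 0.03], [0.473, -0.377, 0.03], [0.589, -0.447, 0.03], [0.551, -0.386, 0.03]]
spanner 0.51 [[0.402, -0.263, 0.004], [0.453, -0.294, 0.004], [0.324, -0.4, 0.004], [0.37, -0.428, 0.004], [0.385, -0.35, 0.004]]
```

Emit:
send_rows(
  series=[0, 0.3, 2, 0, 0, 0, 0, 0, 0.3, 4, 0, 0, 0, 0, 0, 0.3, 4, 0, 0, 0, 0],
)

```text
clock: 2.45
tcp_pos: [0.5469, -0.1802, 0.09]
orientation: [-0.001, 0.679, 0.734, -0.0]
wrist_force: [-1.6, 0.0, -1.1]
finger_gap: -0.0
```

Emit:
send_rows(
  series=[0, -0.1, 3, 0, 0, 0, 0, 0, -0.1, 5, 0, 0, 0, 0, 0, -0.1, 6.1, 0, 0, 0, 0, 0, -0.1, 6.1, 0, 0, 0, 0],
)

```text
clock: 2.78
tcp_pos: [0.5457, -0.1803, 0.0294]
orientation: [-0.001, 0.679, 0.734, -0.0]
wrist_force: [0.3, -0.1, -0.6]
finger_gap: 0.0001
```

Emit:
send_rows(
  series=[0.5, 0, 0, 0, 0, 0, 0, 1, 0, 0, 0, 0, 0, 0, 1.5, 0, 0, 0, 0, 0, 0, 1.8, 0, 0, 0, 0, 0, 0, 2.1, 0, 0, 0, 0, 0, 0, 2.1, 0, 0, 0, 0, 0, 0],
)

```text
clock: 3.28
tcp_pos: [0.5453, -0.1594, 0.0311]
orientation: [0.001, 0.678, 0.735, 0.0]
wrist_force: [0.3, -0.0, 0.2]
finger_gap: 0.0
```

Emit:
send_rows(
  series=[0.3, 0, 0, 0, 0, 0, 0, 0.6, 0, 0, 0, 0, 0, 0, 0.6, 0, 0, 0, 0, 0, 0],
)

```text
clock: 3.53
tcp_pos: [0.5449, -0.1541, 0.0307]
orientation: [0.001, 0.679, 0.734, 0.0]
wrist_force: [0.7, -2.3, 0.7]
finger_gap: 0.0002
```

Contact: 2.3 N, the spring's preload. Now I'll press in, mostly at 6 mm per row.

Emit:
send_rows(
  series=[0.6, 0, 0, 0, 0, 0, 0, 1.2, 0, 0, 0, 0, 0, 0, 1.8, 0, 0, 0, 0, 0, 0, 2.4, 0, 0, 0, 0, 0, 0, 3.0, 0, 0, 0, 0, 0, 0, 3.6, 0, 0, 0, 0, 0, 0, 4.2, 0, 0, 0, 0, 0, 0, 4.8, 0, 0, 0, 0, 0, 0, 5.4, 0, 0, 0, 0, 0, 0, 5.9, 0, 0, 0, 0, 0, 0],
)

```text
clock: 4.37
tcp_pos: [0.5404, -0.0959, 0.0308]
orientation: [0.001, 0.679, 0.734, -0.001]
wrist_force: [0.5, -7.5, 1.9]
finger_gap: 0.0
```

Emit:
send_rows(
  series=[0.3, 0, 0, 0, 0, 0, 0, 0.6, 0, 0, 0, 0, 0, 0, 0.6, 0, 0, 0, 0, 0, 0],
)

```text
clock: 4.62
tcp_pos: [0.5398, -0.0896, 0.0307]
orientation: [0.001, 0.679, 0.734, -0.0]
wrist_force: [0.3, -6.4, 2.3]
finger_gap: -0.0004
```

Emit:
send_rows(
  series=[0.3, 0, 0, 0, 0, 0, 0, 0.3, 0, 0, 0, 0, 0, 0],
)

```text
clock: 4.78
tcp_pos: [0.5398, -0.0891, 0.0309]
orientation: [0.003, 0.679, 0.734, -0.002]
wrist_force: [-0.2, -14.0, -0.1]
finger_gap: 0.0003
```

Emit:
send_rows(
  series=[0.3, 0, 0, 0, 0, 0, 0, 0.3, 0, 0, 0, 0, 0, 0],
)

```text
clock: 4.95
tcp_pos: [0.5399, -0.0889, 0.031]
orientation: [0.005, 0.68, 0.733, -0.004]
wrist_force: [-1.2, -22.2, -0.8]
finger_gap: 0.0
```

It's on the hard stop: position is steady while the force climbs from 14 to 22 N. Now I'll back off and let the plunger follow.

Emit:
send_rows(
  series=[-0.3, 0, 0, 0, 0, 0, 0, -0.8, 0, 0, 0, 0, 0, 0, -1.6, 0, 0, 0, 0, 0, 0, -2.4, 0, 0, 0, 0, 0, 0, -3.2, 0, 0, 0, 0, 0, 0, -4.0, 0, 0, 0, 0, 0, 0, -4.8, 0, 0, 0, 0, 0, 0, -5.6, 0, 0, 0, 0, 0, 0, -6.4, 0, 0, 0, 0, 0, 0, -7.2, 0, 0, 0, 0, 0, 0],
)

```text
clock: 5.78
tcp_pos: [0.5437, -0.155, 0.0297]
orientation: [-0.001, 0.679, 0.734, 0.0]
wrist_force: [-0.2, 0.6, -0.4]
finger_gap: 0.0
```

Emit:
send_rows(
  series=[-0.8, 0, 0, 0, 0, 0, 0, -2, 0, 0, 0, 0, 0, 0, -4, 0, 0, 0, 0, 0, 0, -4, 0, -4, 0, 0, 0, 0, -4, 0, -8, 0, 0, 0, 0, -4, 0, -10, 0, 0, 0, 0, -4, 0, -10, 0, 0, 0, 0],
)

```text
clock: 6.37
tcp_pos: [0.5506, -0.197, 0.1359]
orientation: [0.004, 0.679, 0.734, 0.001]
wrist_force: [0.5, -0.8, 1.1]
finger_gap: 0.0002
```

Emit:
send_rows(
  series=[4, 0, 0, 0, 0, 0, 0, 8, 0, 0, 0, 0, 0, 0, 12, 0, 0, 0, 0, 0, 0, 12, 0, 0, 0, 0, 0, 0, 12, 0, 0, 0, 0, 0, 0],
)

```text
clock: 6.78
tcp_pos: [0.5375, -0.0733, 0.1297]
orientation: [-0.001, 0.677, 0.736, -0.0]
wrist_force: [0.1, -0.4, -0.7]
finger_gap: -0.0001
```

Run:
```python
from h import *
s=get_state();print(s["clock"],s["tcp_pos"],s["orientation"],s["wrist_force"])
a=read_camera("wrist");ci=camera_info("wrist");o=(.5325,-.0165);y=.0784
for n in("gasket_1",):
    for d in silhouettes("wrist",n)[:5]:
        l,t,ww,hh=d["box"];print(n,d["p"],d["box"],back(ci,[l+ww/2,t+hh/2],.025).round(4))
b=a.copy()
for p in([.044,.098,.016],[-.044,.098,.016],[.044,.035,.016],[-.044,.035,.016],[.128,.102,.012],[-.128,.102,.012],[.036,.035,.069],[-.036,.035,.069],[0,.064,.025],[.128,-.075,.012],[-.128,-.075,.012],[0,-.133,.038]):
    u=proj(ci,w(o,y,p))[0];cv2.drawMarker(b,tuple(int(round(v)) for v in u),(0,255,0),cv2.MARKER_CROSS,9,1)
cv2.imwrite("pics/w2.png",b);cv2.imwrite("pics/w2r.png",a)
```

```text
6.7833 [ 0.53745064 -0.0732985   0.12973739] [-6.56086344e-04  6.77375711e-01  7.35636889e-01 -2.88354318e-04] [ 0.12517571 -0.40933372 -0.66198711]
gasket_1 0.78 [290.2, 103.2, 65.3, 68.2] [[ 0.5327 -0.0226  0.025 ]]
gasket_1 0.67 [286.8, 6.5, 63.3, 74.5] [[0.524 0.045 0.025]]
```

View pics/w2.png

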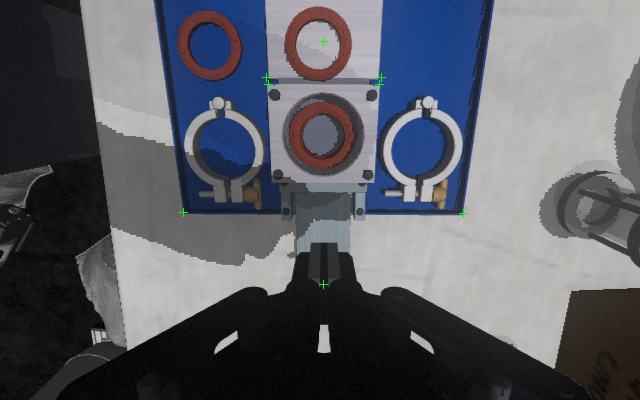

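The wrist view shows the gasket flat on the landing plate at (318,43), or dispenser (-4, +62) mm. The next gasket is in the magazine at (321,136). The other trays are undisturbed. Now I'll go round to the plate's -x side.

Emit:
send_rows(
  series=[3, -1.8, 0, 0, 0, 0, 0, 6, -3.6, 0, 0, 0, 0, 0, 9, -5.4, 0, 0, 0, 0, 0, 12.3, -5.5, 0, 0, 0, 0, 0, 12.3, -5.5, 0, 0, 0, 0, 0, 12.3, -5.5, 4, 0, 0, 0, 0, 12.3, -5.5, 7, 0, 0, 0, 0, 12.3, -5.5, 8, 0, 0, 0, 0, 12.3, -5.5, 8, 0, 0, 0, 0],
)

```text
clock: 7.63
tcp_pos: [0.4718, 0.0418, 0.0473]
orientation: [-0.002, 0.68, 0.734, -0.002]
wrist_force: [0.0, 0.5, 0.5]
finger_gap: 0.0
```

Run:
```python
from h import *
a=read_camera("scene");cv2.imwrite("pics/s3.png",cv2.resize(a[150:275,225:375],(720,600),interpolation=cv2.INTER_CUBIC))
s=get_state();print(s["clock"],s["tcp_pos"])
```

```text
7.6833 [0.47314653 0.04178261 0.04898825]
```

View pics/s3.png

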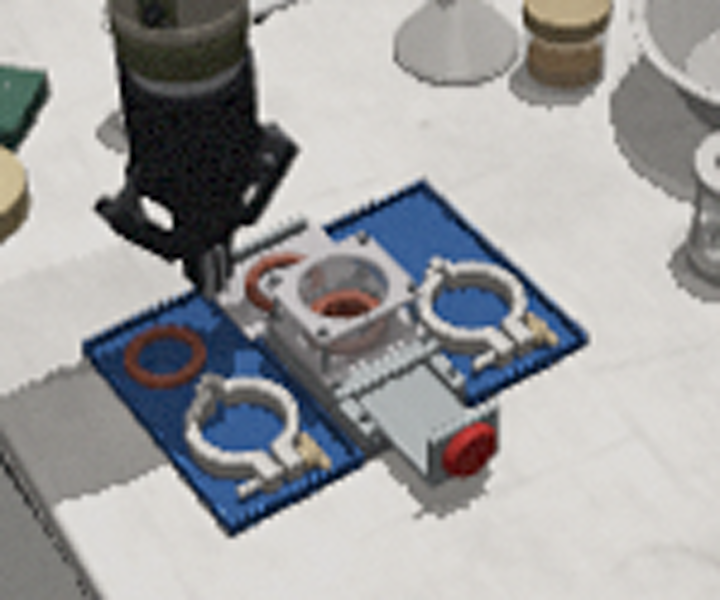

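The scene view shows the fingertips beside the gasket on its -x side. The plunger is out and the magazine is undisturbed. Now I'll lower to just above the plate and then nudge toward +x.

Emit:
send_rows(
  series=[0, 0, 1.5, 0, 0, 0, 0, 0, 0, 2.6, 0, 0, 0, 0, 0, 0, 2.9, 0, 0, 0, 0, 0, 0, 2.9, 0, 0, 0, 0],
)

```text
clock: 8.02
tcp_pos: [0.4744, 0.0423, 0.0216]
orientation: [0.0, 0.679, 0.734, 0.0]
wrist_force: [-0.5, -0.5, -0.7]
finger_gap: -0.0001
```

Emit:
send_rows(
  series=[0, 0.5, 0, 0, 0, 0, 0, 0, 1, 0, 0, 0, 0, 0, 0, 1.5, 0, 0, 0, 0, 0, 0, 2, 0, 0, 0, 0, 0, 0, 2.5, 0, 0, 0, 0, 0, 0, 3, 0, 0, 0, 0, 0, 0, 3.5, 0, 0, 0, 0, 0, 0, 4, 0, 0, 0, 0, 0],
)

```text
clock: 8.68
tcp_pos: [0.5141, 0.0463, 0.0213]
orientation: [-0.0, 0.679, 0.734, -0.0]
wrist_force: [-0.1, -0.4, 0.5]
finger_gap: -0.0
```

Run:
```python
from h import *
a=read_camera("wrist");cv2.imwrite("pics/w4.png",a)
s=get_state();print(s["clock"],s["tcp_pos"],s["wrist_force"])
```

```text
8.7333 [0.51537821 0.04629918 0.02143079] [ 1.62188914 -0.4334231   0.07151555]
```

View pics/w4.png

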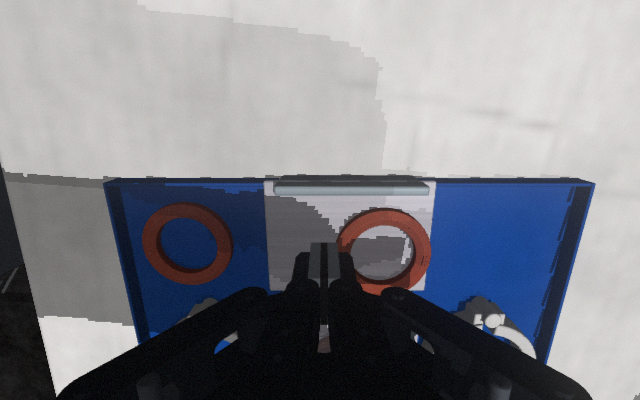

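The gasket has slid to (383,252), straight toward the open tray. I'll keep pushing over the edge.

Emit:
send_rows(
  series=[0, 0.5, 0, 0, 0, 0, 0, 0, 1, 0, 0, 0, 0, 0, 0, 1.5, 0, 0, 0, 0, 0, 0, 2, 0, 0, 0, 0, 0, 0, 2.5, 0, 0, 0, 0, 0, 0, 3, 0, 0, 0, 0, 0, 0, 3.5, 0, 0, 0, 0, 0, 0, 4, 0, 0, 0, 0, 0, 0, 4.4, 0, 0, 0, 0, 0, 0, 4.8, 0, 0, 0, 0, 0],
)

```text
clock: 9.57
tcp_pos: [0.562, 0.0501, 0.0213]
orientation: [0.0, 0.679, 0.734, 0.0]
wrist_force: [-0.4, -0.1, -1.0]
finger_gap: -0.0001
```

Run:
```python
from h import *
a=read_camera("wrist");cv2.imwrite("pics/w5.png",a)
s=get_state();print(s["clock"],s["tcp_pos"],s["wrist_force"])
```

```text
9.6167 [0.56285933 0.05004786 0.02139165] [ 1.14268298 -0.19746587 -0.91196773]
```

View pics/w5.png

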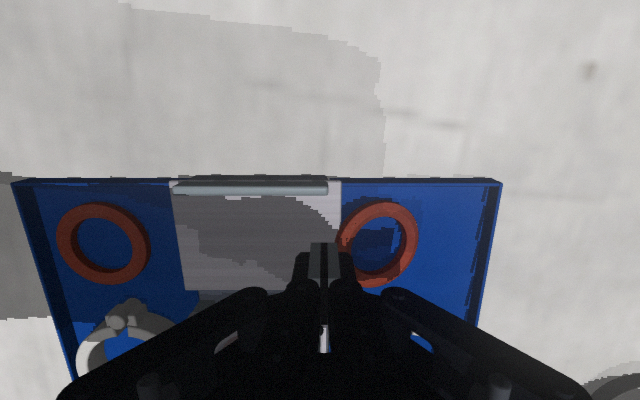

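The gasket is now tilted. Its front edge is in the tray and its rear edge, at about column 340, still hangs on the plate edge. I'll push a bit more.

Emit:
send_rows(
  series=[0, 0.3, 0, 0, 0, 0, 0, 0, 0.6, 0, 0, 0, 0, 0, 0, 0.9, 0, 0, 0, 0, 0, 0, 1.2, 0, 0, 0, 0, 0, 0, 1.2, 0, 0, 0, 0, 0, 0, 1.2, -3, 0, 0, 0, 0, 0, 1.2, -6, 0, 0, 0, 0, 0, 1.2, -10, 0, 0, 0, 0, 0, 1.2, -14, 0, 0, 0, 0, 0, 1.2, -14, 0, 0, 0, 0],
)

```text
clock: 10.45
tcp_pos: [0.5778, 0.0508, 0.1699]
orientation: [0.005, 0.679, 0.734, 0.004]
wrist_force: [2.0, 0.6, 0.9]
finger_gap: 0.0004
```

Run:
```python
from h import *
a=read_camera("wrist");cv2.imwrite("pics/w6.png",a);ci=camera_info("wrist")
s=get_state();print(s["clock"],s["tcp_pos"],s["wrist_force"])
for d in silhouettes("wrist","gasket_1")[:5]:
    l,t,ww,hh=d["box"];print(d["p"],d["box"],back(ci,[l+ww/2,t+hh/2],.011).round(4),back(ci,[[l,t+hh/2],[l+ww,t+hh/2]],.011).round(4).tolist())
```

```text
10.5 [0.57672701 0.05082908 0.1665424 ] [ 0.00110576  0.59898302 -0.36436739]
0.75 [255.1, 255.0, 30.4, 11.3] [[ 0.5261 -0.0393  0.011 ]] [[0.5095, -0.0405, 0.011], [0.5428, -0.0381, 0.011]]
0.72 [244.8, 239.7, 49.8, 39.5] [[ 0.5254 -0.0379  0.011 ]] [[0.4982, -0.0399, 0.011], [0.5527, -0.0359, 0.011]]
0.56 [316.8, 151.9, 46.3, 54.3] [[0.594  0.0582 0.011 ]] [[0.5706, 0.0564, 0.011], [0.6174, 0.06, 0.011]]
0.48 [255.4, 248.2, 25.1, 15.5] [[ 0.5234 -0.0338  0.011 ]] [[0.5097, -0.0348, 0.011], [0.5371, -0.0328, 0.011]]
```

View pics/w6.png

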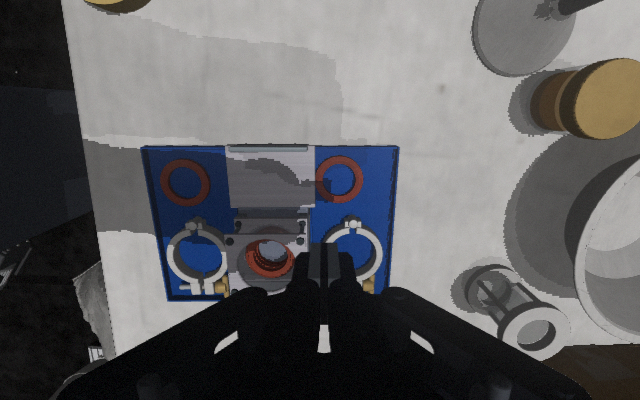

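Run:
```python
import cv2
a=cv2.imread("pics/w6.png");cv2.imwrite("pics/w6c.png",cv2.resize(a[130:240,140:405],(795,330),interpolation=cv2.INTER_CUBIC))
```

```text
(no output)
```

View pics/w6c.png

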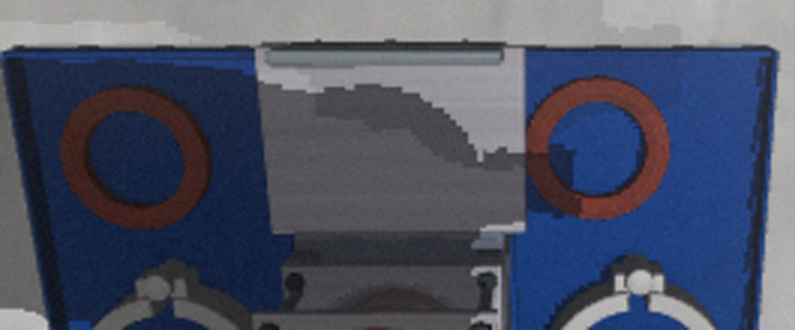

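The ring at (597,148) in the crop looks round and sits right against the plate edge. To rule out a lean on that edge I'll look from the left side, where a raised rim would stand above the plate.

Emit:
send_rows(
  series=[0, -4, 0, 0, 0, 0, 0, 0, -8, 0, 0, 0, 0, 0, 0, -12, 0, 0, 0, 0, 0, 0, -16, 0, 0, 0, 0, 0, 0, -18, 0, 0, 0, 0, 0, 0, -18, 0, 0, 0, 0, 0, 0, -18, 0, 0, 0, 0, 0],
)

```text
clock: 11.13
tcp_pos: [0.3924, 0.0369, 0.1603]
orientation: [-0.001, 0.679, 0.734, -0.0]
wrist_force: [0.3, 0.2, -0.2]
finger_gap: -0.0001
```

Run:
```python
from h import *
from scipy.optimize import least_squares
o=(.5325,-.0165);yaw=.0784
a=read_camera("wrist");ci=camera_info("wrist");cv2.imwrite("pics/w7r.png",a)
print(get_state()["tcp_pos"])
h=cv2.cvtColor(a,cv2.COLOR_BGR2HSV);m=cv2.inRange(h,(0,110,40),(12,255,255))|cv2.inRange(h,(172,110,40),(180,255,255))
n,l,st,ce=cv2.connectedComponentsWithStats(m)
for i in range(1,n):
    if st[i,4]>100:print(st[i],ce[i].round(1),(np.c_[back(ci,ce[i],.011)]).round(4).tolist())
b=a.copy()
t=np.linspace(0,2*np.pi,60)
u=proj(ci,w(o,yaw,[.0695,.0655,.011]))[0]
for p in([.044,.098,.016],[.044,.035,.016],[-.044,.098,.016]):
    cv2.drawMarker(b,tuple(int(round(v)) for v in proj(ci,w(o,yaw,p))[0]),(0,255,0),cv2.MARKER_CROSS,7,1)
x,y=int(u[0]),int(u[1]);print(x,y)
x=min(max(x,200),540);y=max(y,60)
cv2.imwrite("pics/w7.png",cv2.resize(b[y-60:y+60,x-100:x+100],(800,480),interpolation=cv2.INTER_CUBIC))
```

```text
[0.39391279 0.03684667 0.16068629]
[505 159  48  48 829] [529.9 182.1] [[0.5984, 0.0574, 0.011]]
[344 162  49  47 905] [368.1 185.1] [[0.4378, 0.0417, 0.011]]
[446 245  42  39 495] [470.4 267.8] [[0.5604, -0.0418, 0.011]]
527 185
```

View pics/w7.png

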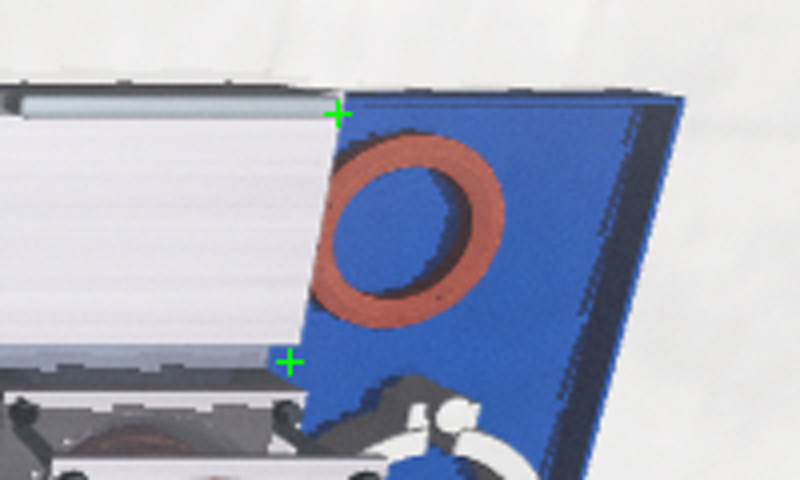

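The plate now hides the ring's left rim, so it is below the plate surface and not hanging on it. One last numeric check: triangulate the two rings' holes between the two views.

Run:
```python
from h import *
ci2=camera_info("wrist");ci1=dict(ci2);
# view-1 pose: same attitude, shifted by measured TCP difference
ci1["xyz"]=ci2["xyz"]+np.array([.5767,.0508,.1665])-get_state()["tcp_pos"]
for f,ci,rois in(("w6",ci1,((155,155,215,210),(312,150,368,210))),("w7r",ci2,((340,158,396,212),(500,155,558,212)))):
    h=cv2.cvtColor(cv2.imread(f"pics/{f}.png"),cv2.COLOR_BGR2HSV)
    m=cv2.inRange(h,(0,90,25),(14,255,255))|cv2.inRange(h,(168,90,25),(180,255,255))
    out=[]
    for x0,y0,x1,y1 in rois:
        s=m[y0:y1,x0:x1];c=np.argwhere(s)[:,::-1].astype(np.float32)
        e=cv2.fitEllipse(cv2.convexHull(c));uv=np.array(e[0])+[x0,y0];P=back(ci,uv,.011)[0];out.append(P);print(f,uv.round(1),np.round(e[1],1),round(e[2]),P.round(4))
    print("disp",(out[1]-out[0]).round(4))
```

```text
w6 [184.7 182.1] [45.3 50.9] 120 [0.4354 0.0427 0.011 ]
w6 [338.6 179.1] [46.5 47.7] 73 [0.591  0.0581 0.011 ]
disp [0.1556 0.0154 0.    ]
w7r [368.1 185.1] [47.1 49.4] 63 [0.4378 0.0416 0.011 ]
w7r [527.8 182.5] [42.9 53. ] 44 [0.5964 0.0569 0.011 ]
disp [0.1586 0.0152 0.    ]
```

Relative spacing differs by 3 mm between the views, but the first view was taken while the arm was still settling and the plate hides part of the rim in the second. I'll repeat the measurement from a settled, unoccluded pose and fit the tilt.

Emit:
send_rows(
  series=[0, 4, 0, 0, 0, 0, 0, 0, 8, 0, 0, 0, 0, 0, 0, 12, 0, 0, 0, 0, 0, 0, 16, 0, 0, 0, 0, 0, -2, 20, 0, 0, 0, 0, 0, -2, 22, 0, 0, 0, 0, 0, -2, 22, 0, 0, 0, 0, 0, -2, 22, 0, 0, 0, 0, 0, -2, 22, 0, 0, 0, 0, 0, -2, 22, 0, 0, 0, 0, 0],
)

```text
clock: 12.02
tcp_pos: [0.6139, 0.0345, 0.1607]
orientation: [-0.001, 0.679, 0.734, -0.0]
wrist_force: [0.0, -0.1, -0.6]
finger_gap: -0.0
```

```bash
cat > fit.py <<'E'
from h import *
from scipy.optimize import minimize
yaw=.0784
def ring(p):  # x,y,z(underside),tilt about x,y -> point sets of annulus top+bottom, outer/inner radii
    t=np.linspace(0,2*np.pi,72);Rm=R.from_rotvec([p[3],p[4],0]).as_matrix()
    g=lambda r,z:np.c_[r*np.cos(t),r*np.sin(t),0*t+z]@Rm.T+p[:3]
    return g(.025,.009),g(.025,0),g(p[5],.009),g(p[5],0)
def mask(ci,p,sh):
    S=4;im=np.zeros((sh[0],sh[1]),np.uint8);a,b,c,d=[np.round(proj(ci,q)*16).astype(np.int32) for q in ring(p)]
    o=im.copy();cv2.fillConvexPoly(o,cv2.convexHull(np.r_[a,b]),255,cv2.LINE_AA,4)
    i1=im.copy();cv2.fillConvexPoly(i1,c,255,cv2.LINE_AA,4);i2=im.copy();cv2.fillConvexPoly(i2,d,255,cv2.LINE_AA,4)
    return (o-np.minimum(o,np.minimum(i1,i2))).astype(float)/255
def seg(a):
    h=cv2.cvtColor(a,cv2.COLOR_BGR2HSV);return ((cv2.inRange(h,(0,90,20),(14,255,255))|cv2.inRange(h,(168,90,20),(180,255,255)))>0).astype(float)
def fit(ci,a,x0,y0):
    s=seg(a);u=proj(ci,[x0,y0,.01])[0].astype(int);r=40
    sl=np.s_[max(u[1]-r,0):u[1]+r,u[0]-r:u[0]+r]
    best=None
    for ty in(-.1,0,.1,.2):
        f=lambda q:np.abs(mask(ci,[q[0],q[1],.002+.025*abs(np.sin(q[2])),0,q[2],.018+q[3]],s.shape)[sl]-s[sl]).sum()
        S=np.array([[x0,y0,ty,0]]+[[x0+.006*(i==0),y0+.006*(i==1),ty+.08*(i==2),.001*(i==3)] for i in range(4)])
        q=minimize(f,S[0],method="Nelder-Mead",options=dict(initial_simplex=S,maxiter=300));print("  start",ty,q.x.round(4),round(q.fun,1))
E
python3 - <<'E'
from fit import *
a=read_camera("wrist");ci=camera_info("wrist");cv2.imwrite("pics/w8r.png",a)
s=get_state();print(s["clock"],s["tcp_pos"])
print("new");fit(ci,a,.594,.058)
print("kitted");fit(ci,a,.437,.042)
cv2.imwrite("pics/w8.png",a)
E
```

```text
12.0667 [0.61393618 0.03446581 0.16117783]
new
  start -0.1 [ 0.5946  0.0556  0.0018 -0.0008] 271.1
  start 0 [ 0.5946  0.0556  0.0009 -0.0008] 271.3
  start 0.1 [ 0.5946  0.0556  0.0023 -0.0009] 271.5
  start 0.2 [ 5.946e-01  5.550e-02 -1.000e-04 -9.000e-04] 269.7
kitted
  start -0.1 [ 0.4398  0.041  -0.2154  0.002 ] 347.9
  start 0 [ 4.366e-01  4.070e-02 -3.500e-02  2.000e-04] 365.9
  start 0.1 [ 4.366e-01  4.070e-02 -3.490e-02  1.000e-04] 366.1
  start 0.2 [ 0.4395  0.041  -0.1943  0.0015] 350.3
```

View pics/w8.png

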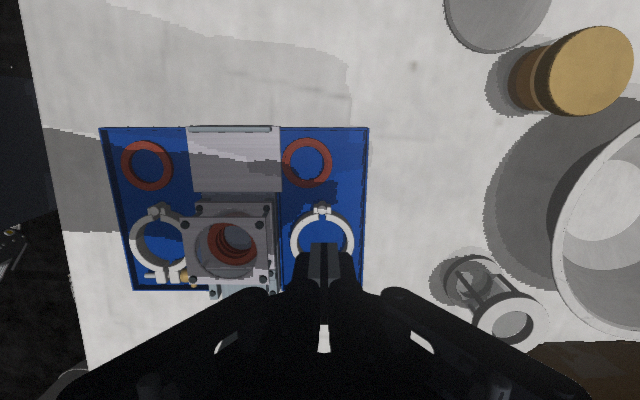

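The settled fit gives a tilt of 0.00 rad from every starting value. Ring spacing is 158.0 mm here and 158.6 mm from the other side, so the ring is at floor height like the kitted one. The arm is clear, so I'll hand in.

```bash
python3 -c "
from workcell import *
print(hand_in(),get_state()['clock'])"
```

```text
the job is handed in; nothing more can be done
the job is handed in; nothing more can be done
```

The gasket is in the open tray and I handed the job in at about 12 s. My last checks suggest it lies flat, but hand-in gives no verdict.

**What I did:** I pressed the plunger with the shut fingertips until it hit its stop, where the force rose to 22 N with no further travel. I then let it spring back and nudged the one dispensed gasket sideways off the plate into the tray.

**Last checks:**
- **Gasket:** the outline fit gave a tilt of about 0 rad and put the gasket about 15 mm from the tray's middle, toward the dispenser. From the left, the plate's edge hides its rim, so it is below the plate.
- **Rest of the scene:** the plunger looked fully out in the scene view taken before the nudge; I did not check it again afterwards. Clamps, the finished kit's gasket and the magazine stack looked unmoved in the last picture. The arm was 0.16 m above the table, touching nothing.

**Checks that disagreed:**
- One ring-spacing measurement, taken while the arm was still settling, was 3 mm off. Repeating it with the arm still removed the difference (158.0 mm against 158.6 mm from the other side).
- The same tilt fit on the finished kit's gasket, part of it in shadow, gave inconsistent tilts (-0.03 to -0.2 rad). That makes the fit supporting evidence only, not proof.

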